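Fetch the praline from behind the display

TASK

Fetch the flat square praline that lies at the back of the wooden display stand and lay it, right way up, in the middle of the round white plate. The cocoa tin and the wrapped gift box stand in its way: first stand both of them upright on the rectangular cork mat, and leave them there until the praline lies on the plate; then put each back upright exactly where it stood on the stand, the gift box square to the stand as before. Leave the tape roll and the date stamp where they are.

Things in the scene. Friction and masses are not known exactly. Their poses are not given: they have to be found in the camera images.
- tin_mid (a point): Cocoa tin, loose: upright cylinder, gold lid, 64 to 68 mm across, 91 mm high, about 0.2 kg. Point on its axis 45 mm above its underside; z up. Starts in the stand's front row, left or right of the gift box (this changes). Grip it across the stand's front-back direction: the gift box is only about 15 mm away sideways.
- gift_mid (a point): Wrapped gift box with ribbon, loose: 62 x 62 mm, 55 mm high, 0.11 kg. Point at its centre, 28 mm above its underside; x, y along its sides, z up. Starts in the stand's front row beside the tin, square to the stand within 0.06 rad. Grip it front to back by its upper half: the praline (top 15 mm above the base) and the fences lie 13 to 23 mm behind it.
- praline_mid (a point): Flat brown praline with nuts on top, loose: 48 mm (x) by 56 mm (y), body 10 mm thick, nuts to 15 mm, 25 g. Point in its middle, 6 mm above its underside; z up. It lies in the bay at the back of the stand. Grip it low across its x (the stand's front-back): about 34 mm of finger room behind it, and in front only once tin and gift box are gone; fences close its ends.
- stand: Light wood display stand, fixed. Origin on the table; x front to back, y left. Base 6 mm thick, x -84 to 98, y -88 to 88 mm. Front row places: x -42, y -40 and +40 (3 mm either way). Behind them the praline bay, centre x 32, y 0, between two fences 12 mm high (above the base) at y -40 and +40, 74 mm apart, x 5 to 89. Back rail: inner face at x 90, top 44 mm above the table.
- side_mat: Rectangular cork mat, fixed: 110 (x) by 200 (y) by 6 mm thick. Origin at the middle of its underside; x along its short side, y along its long side. It is where tin and gift box are parked. It lies left or right of the stand, the plate on the other side.
- plate: Round white plate, fixed: 160 mm across, rim 14 mm high, flat floor 7 mm above the table and 110 mm or more across. Origin at the middle of its underside. Behind the left work area a wooden crate 0.37 m high slants from about x 0.5, y 0.45 to x 0.68, y 0.1 m from the robot (keep arm and gripper clear, swinging in too); a jar 0.24 m high stands beyond x 0.74 m.
- tape: Roll of tape lying flat, 77 mm across, 19 mm high; bystander. Origin at the middle of its underside.
- stamp: Wooden date stamp with a turned handle, 30 x 50 mm, 68 mm high; bystander in front of the stand, near the table's edge. Origin at the middle of its underside.
Mind the look-alikes: they are no part of the job. Leave any orange look-alike of the part that bears praline_mid alone.

How it is judged:
On the way, in this order (a step that is already met when the one before it is completed fails the run):
1. tin and gift box both stand upright and released on the cork mat, the praline still in its bay (x of tin_mid in the frame of side_mat between -0.055 and 0.055 m and y of tin_mid in the frame of side_mat between -0.1 and 0.1 m and z of tin_mid in the frame of side_mat below 0.057 m and angle between each of tin_mid, gift_mid's own z axis and vertical below 0.12 rad and x of gift_mid in the frame of side_mat between -0.055 and 0.055 m and y of gift_mid in the frame of side_mat between -0.1 and 0.1 m and z of gift_mid in the frame of side_mat below 0.04 m and contact force between the fingers and anything else below 0.3 N and distance of praline_mid from where it was at the start of the episode below 0.03 m), for 0.2 s.
2. the praline lies released in the middle of the plate, tin and gift box still on the mat (horizontal distance between praline_mid and plate below 0.015 m and z of praline_mid in the frame of plate below 0.02 m and angle between each of praline_mid, tin_mid, gift_mid's own z axis and vertical below 0.12 rad and x of tin_mid in the frame of side_mat between -0.055 and 0.055 m and y of tin_mid in the frame of side_mat between -0.1 and 0.1 m and z of tin_mid in the frame of side_mat below 0.057 m and x of gift_mid in the frame of side_mat between -0.055 and 0.055 m and y of gift_mid in the frame of side_mat between -0.1 and 0.1 m and z of gift_mid in the frame of side_mat below 0.04 m and contact force between the fingers and anything else below 0.3 N), for 0.2 s.
At the end, for the whole second after the job is handed in: The praline lies flat within 15 mm of the plate's centre; tin and gift box stand upright within 15 mm of where each stood at the start, the gift box square to the stand within 0.2 rad; everything released and at rest (horizontal distance between praline_mid and plate below 0.015 m and z of praline_mid in the frame of plate below 0.02 m and angle between praline_mid's own z axis and vertical below 0.12 rad and distance of each of tin_mid, gift_mid from where it was at the start of the episode below 0.015 m and angle between each of tin_mid, gift_mid's own z axis and vertical below 0.1 rad and (angle between the x axis of gift_mid and the x axis of stand, either way round below 0.2 rad or angle between the y axis of gift_mid and the x axis of stand, either way round below 0.2 rad) and linear speed of each of tin, gift, praline below 0.01 m/s); the robot touches nothing.
It fails at once if a bystander (tape roll or date stamp) is moved by more than 20 mm (distance of any of tape, stamp from where it was at the start of the episode above 0.02 m).
It also fails if it takes over 120 s, if anything falls off the work surface, if the arm or the gripper's body presses on something with over 40 N, if the wrist force passes 120 N, or if a joint passes its speed limit or range.

ROBOT

A 6-joint arm with a two-finger parallel gripper is mounted at the origin on a cart in front of the work surface, level with it; the furniture and walls round the work are solid. World frame = base frame: x ahead of the robot, y to its left, z up, the work surface at z = 0. Lengths are in m, angles in rad, forces in N, time in s.
With the tool pointing down it reaches from about 0.35 to 0.85 m from the base axis. Payload 8.1 kg.
Tool frame: the origin (TCP) lies between the finger pads; the fingertips stand 11 mm ahead of it and the grasp point (between the pads) lies 8 mm behind it (tips_ahead is the z of the fingertips in the tool frame, in m); z points along the fingers, y is the line along which they close (so a half turn about z gives the same grasp; the last joint's range is limited). The gripper opens to 93 mm and grips with 3 to 60 N. Pads are 15 mm wide; open, the fingers measure 128 mm over their backs; the gripper's body (75 mm by 188 mm) begins 65 mm behind the grasp point.
Start: joints at [-1.368, 0.13, 1.488, -0, 1.523, -0.085], TCP at [0.17, -0.575, 0.23] pointing down, gripper open.
Joint ranges: [-2.96, 2.96], [-0.89, 2.26], [0.02, 2.5], [-1.34, 4.48], [0, 2.73], [-2.66, 2.66]. Speed limits (rad/s): [2.39, 2.39, 2.79, 3.14, 3.14, 3.14].

INTERFACE

Orientations are given as a rotation vector (axis times angle).
In Python, from plant import read_state, read_camera, close_job, tips_ahead gives the robot as it stands. The module is installed in compiled form; this text tells all that it offers.
- The arm moves only by the tool move_arm, never from a script. Its argument "plan" is a list of rows, each a list of 7 numbers: the turn, a rotation vector about the tool's x, y, z in units of 6 degrees (1.0 is 6 degrees), then the shift along the tool's x, y, z in units of 25 mm (1.0 is 25 mm), then the finger opening in mm, from 0 to 93. A call has exactly 10 rows; each row shifts and turns the commanded pose from where the row before left it, along the tool's axes as they then stand; what a row does not reach is not made up. A row lasts 1/10 s, in which the tool goes at most 50 mm and 8.59 degrees, less where a joint would pass 70% of its speed; a pose out of reach is approached as far as the arm can. A call is refused whole if a number of a shift passes 1 or a number of a turn 1, either way. A call with a gripper value outside its range is refused whole. The fingers move at their own pace and stop on an object; "force" is the grip in N (left out, the last holds). Time passes only in rows, so rows that do not move let the fingers close, or fill a call up. It gives the time, the measured TCP pose, the force, the opening and the grip force at its end, in the units of the state.
- read_state(): the state, without advancing time (a new reading comes with each control period).
- read_camera(name): name is "side" or "top" or "wrist"; returns a dict with "frame" (480x640x3 uint8, red, green, blue), "z_map" (480x640 float32, m along the optical axis (not along the pixel's ray), 0 where there is no reading), "fx", "fy", "cx", "cy" (pixels), "rvec" (rotation vector, rad) and "tvec" (3), from world to camera coordinates, as OpenCV has them. Camera axes: x right, y down, z forward; pixel columns grow to the right and rows downward; lengths in m; the calibration is good to about 2 mm. The wrist camera is an equidistant fisheye: a pixel r from the principal point sees the ray r / f radians off the axis. A picture is of the moment at which its call begins.
- close_job(): hands the job in; it is judged then, once.
The state is a dict: "t": time; "q": joint angles; "dq": joint speeds; "joint_torque": joint torques, N m; "tool_pos": TCP position; "orientation": TCP orientation; "force": force on the tool from outside, world axes, zero at the start; "wrist_torque": the same for the moment, N m; "opening": finger opening in m; "gripper_force": force on a finger pad.
Only numpy, scipy, OpenCV 4.12 (cv2) and the standard library are available. Lean on these libraries where they do the work, as an engineer would, in place of code of your own. Each camera call takes 0.05 s, during which the arm holds its last target. There are 200 camera calls.

## Working session

There is one attempt and no reset: what is moved stays moved. The work goes in short steps, Python scripts to look and compute and a tool call to move; the robot and the scene stay as the last step left them, time stands still between calls to the robot, and variables do not carry over. Pictures are saved under pics/ and viewed, at most 14 in all, crops included, and the job is handed in when it is done.

Besides the shell and the picture viewer there is one more tool, called after "Emit:" by a JSON object that holds its "name" and its "arguments". move_arm: Moves the arm, as the interface text tells. Its arguments: {"type":"object","properties":{"plan":{"type":"array","items":{"type":"array","items":{"type":"number"}}},"force":{"type":"number"}},"required":["plan"]}

```bash
mkdir -p pics; cat > h.py <<'E'
import numpy as np, cv2, pickle
from plant import *
from scipy.spatial.transform import Rotation as R
def snap(n,f):
    c=read_camera(n); pickle.dump(c,open(f'pics/{f}.pkl','wb')); cv2.imwrite(f'pics/{f}.png',c['frame'][:,:,::-1]); return c
def load(f): return pickle.load(open(f'pics/{f}.pkl','rb'))
def cloud(c):  # HxWx3 world points (pinhole)
    v,u=np.mgrid[:480,:640]; z=c['z_map']
    p=np.stack([(u-c['cx'])/c['fx']*z,(v-c['cy'])/c['fy']*z,z],-1)
    return (p-np.ravel(c['tvec']))@R.from_rotvec(np.ravel(c['rvec'])).as_matrix()
def st():
    s=read_state(); M=R.from_rotvec(s['orientation']).as_matrix()
    print('t',round(s['t'],2),'tcp',np.round(s['tool_pos'],4),'q',np.round(s['q'],2),'open',round(s['opening'],4),'gf',s['gripper_force'],'F',np.round(s['force'],1)); print(np.round(M,3)); return s,M
E
python3 - <<'E'
from h import *
st(); snap('top','top0'); snap('side','side0')
c=load('top0'); print(c['fx'],c['tvec'],c['rvec'],tips_ahead)
E
```

```text
t 0.0 tcp [ 0.1702 -0.5748  0.2286] q [-1.37  0.13  1.49  0.    1.52 -0.09] open 0.0932 gf 0.0 F [-0.6 -0.3 -0. ]
[[ 0.959  0.284 -0.   ]
 [ 0.284 -0.959  0.002]
 [ 0.    -0.002 -1.   ]]
600.5760494674909 [0.04563768 0.46442781 1.29504852] [ 1.55080179 -2.14947613  0.75479553] 0.011
```

View pics/top0.png

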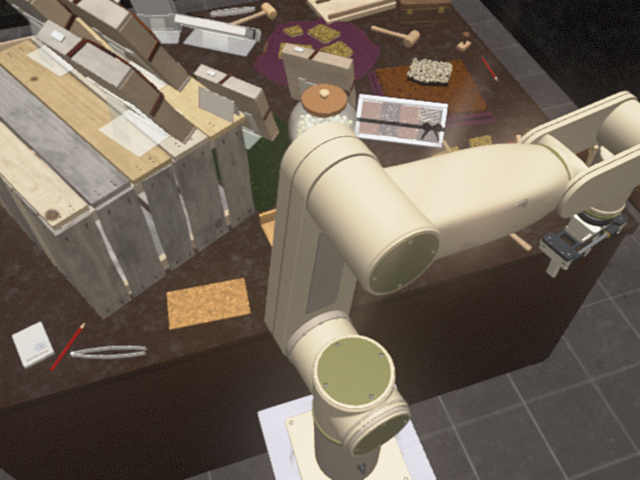

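View pics/side0.png

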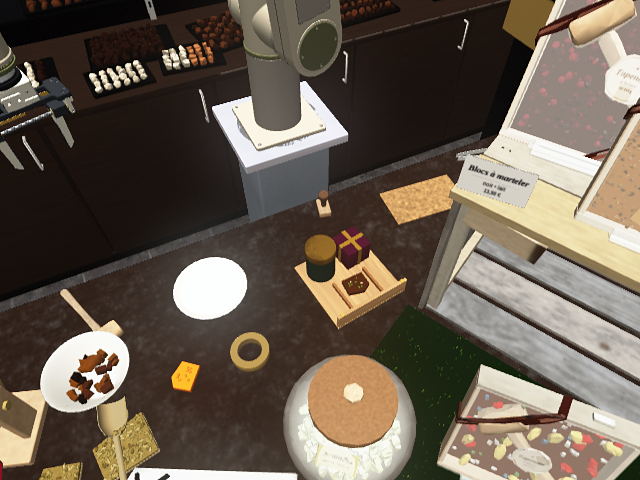

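The side view shows the stand at (350,285) with tin (320,258), gift box (353,246) and praline (355,284). The tape is at (250,352), the stamp at (323,204) and the mat at (418,198). There are two look-alike choices:
- **Praline:** brown piece (355,284) in the bay, or orange piece (185,376). The brown one fits.
- **Plate:** empty plate (210,288), or bowl with chocolates (85,370). The empty one fits.

```bash
python3 - <<'E'
from h import *
c=load('side0'); P=cloud(c)
for n,(u,v) in dict(tinlid=(320,243),gift=(353,238),pral=(355,284),plate=(210,288),stamp=(323,196),tape1=(250,337),tape2=(250,366),mat=(418,198),mat1=(383,196),mat2=(394,221),mat3=(446,208),st_l=(405,281),st_r=(339,324),st_fr=(296,263),crate=(462,190)).items():
    print(n,np.round(P[v,u],3))
f=c['frame'].astype(int)
# plate
X=P
def blob(m,name):
    q=P[m]; r=cv2.minAreaRect((q[:,:2]*1000).astype(np.float32)); print(name,len(q),'rect',np.round(r[0],1),np.round(r[1],1),round(r[2],1),'med z',np.round(np.median(q[:,2]),4)); 
v,u=np.mgrid[:480,:640]
box=lambda a,b,d,e:(u>a)&(u<b)&(v>d)&(v<e)&(c['z_map']>0)
blob(box(165,255,250,325)&(f.min(-1)>170),'plate')
blob(box(300,342,225,285)&(P[:,:,2]>.085),'tin')
blob(box(335,375,220,270)&(P[:,:,2]>.056)&(P[:,:,2]<.075),'gift')
blob(box(340,372,270,296)&(f.sum(-1)<230)&(P[:,:,2]<.03),'pral')
blob(box(228,272,330,372)&(P[:,:,2]>.013),'tape')
blob(box(376,455,170,225)&(P[:,:,2]>.002)&(P[:,:,2]<.012)&(f[:,:,0]-f[:,:,2]>50),'mat')
blob(box(313,333,186,220)&(P[:,:,2]>.008),'stamp')
cv2.imwrite('pics/crop.png',cv2.resize(c['frame'][170:340,270:470,::-1],None,fx=3.5,fy=3.5,interpolation=2))
t=load('top0');Q=cloud(t);g=t['frame'].astype(int)
m=(u>160)&(u<256)&(v>270)&(v<335)&(g[:,:,0]-g[:,:,2]>60); q=Q[m];r=cv2.minAreaRect((q[:,:2]*1000).astype(np.float32));print('mat top',r,np.median(q[:,2]))
for n,(a,b) in dict(c1=(228,123),c2=(110,180),c3=(108,200),c4=(245,125)).items(): print(n,np.round(Q[b,a],3))
E
```

```text
tinlid [ 0.544 -0.126  0.098]
gift [ 0.538 -0.041  0.062]
pral [ 0.623 -0.08   0.018]
plate [ 0.486 -0.366  0.008]
stamp [ 0.394 -0.045  0.062]
tape1 [ 0.641 -0.331  0.018]
tape2 [ 0.698 -0.353  0.017]
mat [0.46  0.194 0.006]
mat1 [0.416 0.116 0.008]
mat2 [0.496 0.1   0.003]
mat3 [0.521 0.237 0.008]
st_l [0.677 0.01  0.043]
st_r [ 0.694 -0.157  0.017]
st_fr [ 0.503 -0.168  0.   ]
crate [0.729 0.028 0.358]
plate 3569 rect [ 486.8 -365.1] [156.7 157. ] 9.6 med z 0.0085
tin 741 rect [ 551.6 -130.7] [66.8 69.4] 79.6 med z 0.0969
gift 646 rect [541.4 -48. ] [64.5 65.4] 9.3 med z 0.0621
pral 368 rect [622.6 -72.6] [43.9 62.9] 4.6 med z 0.0172
tape 762 rect [ 665.4 -341.8] [76.1 76.4] 32.4 med z 0.0196
mat 2262 rect [463.4 208.5] [204.8 116.2] 84.7 med z 0.0075
stamp 297 rect [386.8 -41. ] [29.5 53.2] 75.6 med z 0.022
mat top ((65.15948486328125, 246.0205078125), (203.21527099609375, 925.8517456054688), 84.63896942138672) 0.0061923634899040915
c1 [0.707 0.056 0.354]
c2 [0.602 0.341 0.356]
c3 [0.564 0.354 0.336]
c4 [ 1.048 -0.036  0.041]
```

View pics/crop.png

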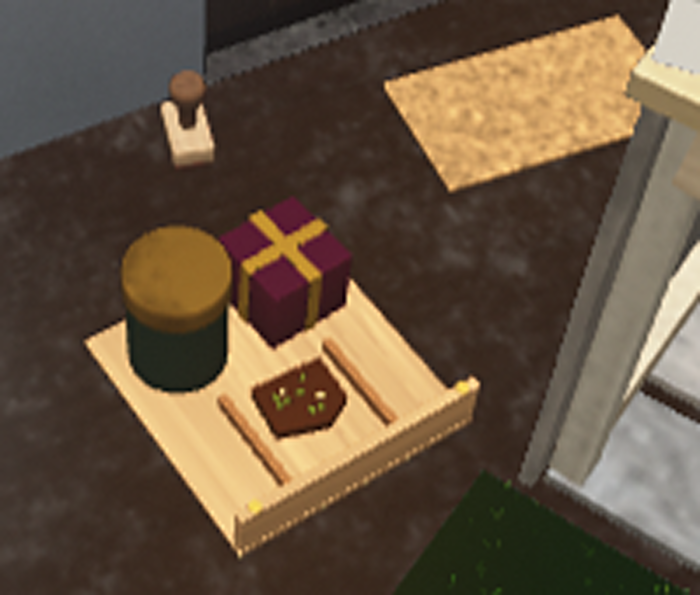

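The enlarged crop confirms the brown praline in the bay, with the tin on the stand's right place and the gift box on its left.

```bash
cat >> h.py <<'E'
def go(xyz,yaw,s=None):  # remaining turn (units, about tool z) and shift in tool axes after the turn (units)
    s,M=st(); cur=np.arctan2(M[1,1],M[0,1]); d=(yaw-cur+np.pi/2)%np.pi-np.pi/2
    T=np.array([[-np.sin(yaw),np.cos(yaw),0],[np.cos(yaw),np.sin(yaw),0],[0,0,-1]])
    print('turn z units',round(-np.degrees(d)/6,2),'shift units now-axes',np.round(M.T@(np.array(xyz)-s['tool_pos'])/.025,2),'after-turn',np.round(T@(np.array(xyz)-s['tool_pos'])/.025,2))
E
python3 - <<'E'
from h import *
v,u=np.mgrid[:480,:640]
c=load('side0'); P=cloud(c); f=c['frame'].astype(int)
t=load('top0');Q=cloud(t);g=t['frame'].astype(int)
m=(u>160)&(u<256)&(v>270)&(v<335)&(g[:,:,0]-g[:,:,2]>60)&(Q[:,:,2]>.0)&(Q[:,:,2]<.014)&(t['z_map']>0)
m=cv2.morphologyEx(m.astype(np.uint8),cv2.MORPH_OPEN,np.ones((3,3)))>0
print('mat',cv2.minAreaRect((Q[m][:,:2]*1000).astype(np.float32)))
m=(u>290)&(u<410)&(v>225)&(v<330)&(f[:,:,0]-f[:,:,2]>45)&(f[:,:,0]>130)&(P[:,:,2]>.002)&(P[:,:,2]<.05)&(c['z_map']>0)
m|=(u>300)&(u<375)&(v>225)&(v<290)&(P[:,:,2]>.05)
print('stand',cv2.minAreaRect((P[m][:,:2]*1000).astype(np.float32)))
r=m&(P[:,:,2]>.036)&(P[:,:,2]<.048)&(v>262)&(f[:,:,0]>130);print('rail',cv2.minAreaRect((P[r][:,:2]*1000).astype(np.float32)),r.sum())
E
```

```text
mat ((462.7315979003906, 207.7679443359375), (200.69915771484375, 117.4521255493164), 84.994384765625)
stand ((811.504638671875, -162.54647827148438), (235.69091796875, 666.117919921875), 69.61581420898438)
rail ((681.82861328125, -73.40414428710938), (10.817028045654297, 175.44631958007812), 6.21735143661499) 333
```

Emit:
{"name": "move_arm", "arguments": {"plan": [[0,0,-1,0,0,0,93],[0,0,-1,0,0,0,93],[0,0,-1,0,0,0,93],[0,0,-1,0,0,0,93],[0,0,-1,0,0,0,93],[0,0,-1,0,0,0,93],[0,0,-1,0,0,0,93],[0,0,-1,0,0,0,93],[0,0,-1,0,0,0,93],[0,0,-1,0,0,0,93]]}}

```text
t: 1.1
tool_pos: [0.1702, -0.575, 0.229]
orientation: [-2.462, -1.949, -0.001]
force: [-0.5, 0.1, -0.1]
opening: 0.0932
gripper_force: 0.0
```

```bash
python3 - <<'E'
from h import *
go([.551,-.130,.23],.115)
E
```

```text
t 1.1 tcp [ 0.1702 -0.575   0.229 ] q [-1.37  0.13  1.49  0.    1.52 -1.14] open 0.0932 gf 0.0 F [-0.5  0.1 -0.1]
[[ 0.229  0.973 -0.   ]
 [ 0.973 -0.229  0.001]
 [ 0.001 -0.    -1.   ]]
turn z units -3.31 shift units now-axes [ 2.082e+01  1.074e+01 -2.000e-02] after-turn [15.93 17.17 -0.04]
```

Emit:
{"name": "move_arm", "arguments": {"plan": [[0,0,-0.83,0,0,0,93],[0,0,-0.83,0,0,0,93],[0,0,-0.83,0,0,0,93],[0,0,-0.82,0,0,0,93],[0,0,0,0.9,0.95,0,93],[0,0,0,0.9,0.95,0,93],[0,0,0,0.9,0.95,0,93],[0,0,0,0.9,0.95,0,93],[0,0,0,0.9,0.95,0,93],[0,0,0,0.9,0.95,0,93]]}}

```text
t: 2.1
tool_pos: [0.2976, -0.424, 0.2291]
orientation: [-2.095, -2.34, -0.0]
force: [0.3, -0.7, 0.1]
opening: 0.093
gripper_force: 0.0
```

Emit:
{"name": "move_arm", "arguments": {"plan": [[0,0,0,1,1,0,93],[0,0,0,1,1,0,93],[0,0,0,1,1,0,93],[0,0,0,1,1,0,93],[0,0,0,1,1,0,93],[0,0,0,1,1,0,93],[0,0,0,1,1,0,93],[0,0,0,1,1,0,93],[0,0,0,1,1,0,93],[0,0,0,1,1,0,93]]}}

```text
t: 3.1
tool_pos: [0.5183, -0.1479, 0.2292]
orientation: [-2.094, -2.341, 0.0]
force: [-0.0, -0.4, 0.3]
opening: 0.0929
gripper_force: 0.0
```

```bash
python3 - <<'E'
from h import *
go([.551,-.130,.23],.115); w=snap('wrist','w1'); print(w['fx'],w['cx'],w['cy'],w['tvec'],w['rvec']); print(w['z_map'].max())
E
```

```text
t 3.1 tcp [ 0.5183 -0.1479  0.2292] q [-0.37 -0.03  1.66 -0.    1.52 -0.48] open 0.0929 gf 0.0 F [-0.  -0.4  0.3]
[[-0.111  0.994 -0.001]
 [ 0.994  0.111  0.   ]
 [ 0.    -0.001 -1.   ]]
turn z units -0.04 shift units now-axes [ 0.57  1.38 -0.03] after-turn [ 0.56  1.38 -0.03]
371.64829954431775 319.234405668236 239.65359868130182 [-0.49761354 -0.22910452  0.33123621] [-2.83520901 -0.15742721 -0.02338241]
1.7061439
```

View pics/w1.png

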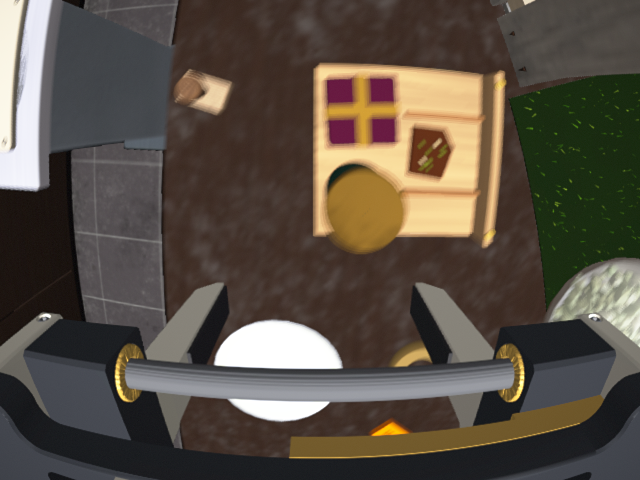

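The wrist view shows the tin lid at (365,208), gift box at (362,110), praline at (430,152), stand square in the picture, plate at (278,370) and stamp at (205,92).

```bash
cat >> h.py <<'E'
def wcloud(c):
    v,u=np.mgrid[:480,:640]; z=c['z_map']; a=(u-c['cx'])/c['fx'];b=(v-c['cy'])/c['fy']; th=np.hypot(a,b)+1e-9
    k=np.tan(np.minimum(th,1.4))/th
    p=np.stack([a*k*z,b*k*z,z],-1)
    return (p-np.ravel(c['tvec']))@R.from_rotvec(np.ravel(c['rvec'])).as_matrix()
v,u=np.mgrid[:480,:640]
def box(a,b,d,e): return (u>a)&(u<b)&(v>d)&(v<e)
def rect(P,m,name):
    m=cv2.morphologyEx(m.astype(np.uint8),cv2.MORPH_OPEN,np.ones((3,3)))>0
    r=cv2.minAreaRect((P[m][:,:2]*1000).astype(np.float32)); print(name,m.sum(),*[np.round(x,1) for x in r],'z',np.round(np.median(P[m][:,2]),4))
E
python3 - <<'E'
from h import *
c=load('w1');P=wcloud(c);f=c['frame'].astype(int);Z=P[:,:,2]
rect(P,box(310,420,150,265)&(Z>.088)&(Z<.11),'tin')
rect(P,box(310,410,60,160)&(Z>.054)&(Z<.07),'gift')
rect(P,box(400,460,115,190)&(f.sum(-1)<260),'pral')
rect(P,box(470,515,60,255)&(Z>.038)&(Z<.05),'rail')
rect(P,box(305,515,55,250)&(Z>.003)&(Z<.11),'stand')
rect(P,box(210,350,315,425)&(f.min(-1)>170),'plate')
E
```

```text
tin 5308 [ 549.9 -128.8] [66.5 66.8] 6.5 z 0.0962
gift 4985 [540.2 -47.9] [63.4 62.8] 7.9 z 0.0611
pral 1367 [577.1 -75.9] [137.1  46.3] 2.4 z 0.0165
rail 1484 [680.6 -72.2] [  9.1 175.7] 6.3 z 0.0435
stand 30913 [612.8 -79.5] [218.  175.9] 6.2 z 0.0164
plate 6167 [ 469.9 -266.8] [156.5 381.3] 11.7 z 0.0073
```

Emit:
{"name": "move_arm", "arguments": {"plan": [[0,0,0,0.29,0.68,0,93],[0,0,0,0.29,0.68,0,93],[0,0,0,0,0,1,93],[0,0,0,0,0,1,93],[0,0,0,0,0,1,93],[0,0,0,0,0,1,93],[0,0,0,0,0,1,93],[0,0,0,0,0,1,93],[0,0,0,0,0,1,93],[0,0,0,0,0,0.45,93]]}}

```text
t: 4.15
tool_pos: [0.5478, -0.1306, 0.0403]
orientation: [-2.092, -2.338, 0.003]
force: [-0.8, -0.8, -0.2]
opening: 0.0927
gripper_force: 0.0
```

Emit:
{"name": "move_arm", "arguments": {"plan": [[0,0,0,0,0,0,93],[0,0,0,0,0,0,50],[0,0,0,0,0,0,50],[0,0,0,0,0,0,50],[0,0,0,0,0,0,50],[0,0,0,0,0,0,50],[0,0,0,0,0,0,50],[0,0,0,0,0,0,50],[0,0,0,0,0,0,50],[0,0,0,0,0,0,50]], "force": 20}}

```text
t: 5.15
tool_pos: [0.5507, -0.1313, 0.0443]
orientation: [2.094, 2.34, 0.001]
force: [-2.0, 0.2, 6.5]
opening: 0.0633
gripper_force: 20.0
```

```bash
python3 - <<'E'
from h import *
go([.457,.252,.043],.11)
E
```

```text
t 5.15 tcp [ 0.5507 -0.1313  0.0443] q [-0.32  0.21  1.76  0.    1.18 -0.44] open 0.0633 gf 20.008163598831743 F [-2.   0.2  6.5]
[[-0.111  0.994  0.001]
 [ 0.994  0.111 -0.   ]
 [-0.001  0.001 -1.   ]]
turn z units 0.01 shift units now-axes [15.65 -2.03  0.04] after-turn [15.65 -2.04  0.05]
```

Emit:
{"name": "move_arm", "arguments": {"plan": [[0,0,0,0,0,-0.5,50],[0,0,0,0,0,-0.9,50],[0,0,0,0,0,-0.9,50],[0,0,0,0,0,-0.9,50],[0,0,0,0,0,-0.8,50],[0,0,0,0.3,-0.2,0,50],[0,0,0,0.7,-0.45,0,50],[0,0,0,1,-0.45,0,50],[0,0,0,1,-0.45,0,50],[0,0,0,1,-0.45,0,50]]}}

```text
t: 6.15
tool_pos: [0.4872, -0.036, 0.1418]
orientation: [-2.094, -2.339, 0.002]
force: [-0.1, 1.3, -0.9]
opening: 0.0636
gripper_force: 20.0
```

Emit:
{"name": "move_arm", "arguments": {"plan": [[0,0,0,1,0,0,50],[0,0,0,1,0,0,50],[0,0,0,1,0,0,50],[0,0,0,1,0,0,50],[0,0,0,1,0,0,50],[0,0,0,1,0,0,50],[0,0,0,1,0,0,50],[0,0,0,1,0,0,50],[0,0,0,1,0,0,50],[0,0,0,1,0,0,50]]}}

```text
t: 7.15
tool_pos: [0.4599, 0.2121, 0.1419]
orientation: [-2.094, -2.34, 0.003]
force: [-0.3, -0.5, -1.9]
opening: 0.0633
gripper_force: 20.0
```

Emit:
{"name": "move_arm", "arguments": {"plan": [[0,0,0,0.8,0,0,50],[0,0,0,0.5,0,0,50],[0,0,0,0.3,0,0,50],[0,0,0,0,0,0,50],[0,0,0,0,0,0.5,50],[0,0,0,0,0,0.7,50],[0,0,0,0,0,0.7,50],[0,0,0,0,0,0.7,50],[0,0,0,0,0,0.7,50],[0,0,0,0,0,0,50]]}}

```text
t: 8.15
tool_pos: [0.4549, 0.2489, 0.0572]
orientation: [-2.095, -2.338, 0.009]
force: [-1.5, -0.4, -1.8]
opening: 0.0635
gripper_force: 20.0
```

```bash
python3 - <<'E'
from h import *
go([.457,.252,.0445],.11); snap('side','s2'); snap('top','t2')
E
```

```text
t 8.15 tcp [0.4549 0.2489 0.0572] q [ 0.4   0.07  1.88 -0.    1.2   0.29] open 0.0635 gf 19.988436810672283 F [-1.5 -0.4 -1.8]
[[-0.109  0.994 -0.005]
 [ 0.994  0.109 -0.003]
 [-0.002 -0.006 -1.   ]]
turn z units -0.0 shift units now-axes [0.11 0.1  0.51] after-turn [0.11 0.1  0.51]
```

View pics/s2.png

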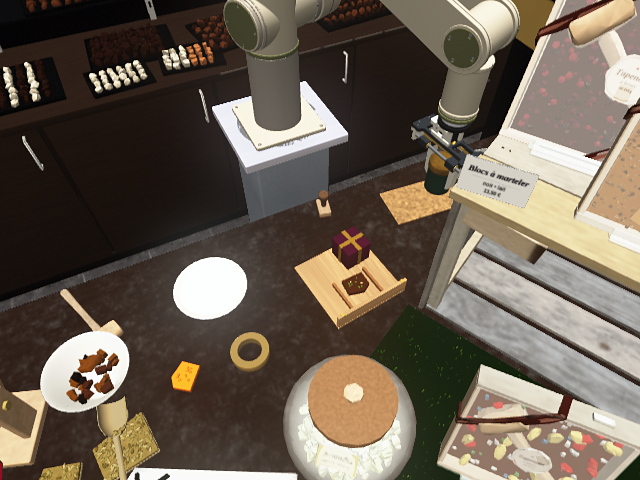

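The tin hangs upright over the mat at (437,180); gift box and praline are untouched.

Emit:
{"name": "move_arm", "arguments": {"plan": [[0,0,0,0,0,0.25,50],[0,0,0,0,0,0.25,50],[0,0,0,0,0,0,50],[0,0,0,0,0,0,50],[0,0,0,0,0,0,50],[0,0,0,0,0,0,50],[0,0,0,0,0,0,50],[0,0,0,0,0,0,50],[0,0,0,0,0,0,50],[0,0,0,0,0,0,50]]}}

```text
t: 9.25
tool_pos: [0.4572, 0.251, 0.0484]
orientation: [2.095, 2.341, -0.0]
force: [0.0, -0.4, -1.5]
opening: 0.0631
gripper_force: 20.0
```

Emit:
{"name": "move_arm", "arguments": {"plan": [[0,0,0,0,0,0.08,50],[0,0,0,0,0,0.06,50],[0,0,0,0,0,0.06,50],[0,0,0,0,0,0,50],[0,0,0,0,0,0,50],[0,0,0,0,0,0,50],[0,0,0,0,0,0,50],[0,0,0,0,0,0,50],[0,0,0,0,0,0,50],[0,0,0,0,0,0,50]]}}

```text
t: 10.25
tool_pos: [0.4572, 0.2511, 0.0443]
orientation: [-2.095, -2.341, 0.0]
force: [-5.1, -1.8, 8.9]
opening: 0.0631
gripper_force: 20.0
```

Contact. Release and rise.

Emit:
{"name": "move_arm", "arguments": {"plan": [[0,0,0,0,0,0,93],[0,0,0,0,0,0,93],[0,0,0,0,0,0,93],[0,0,0,0,0,0,93],[0,0,0,0,0,0,93],[0,0,0,0,0,-0.5,93],[0,0,0,0,0,-1,93],[0,0,0,0,0,-1,93],[0,0,0,0,0,-1,93],[0,0,0,0,0,-1,93]]}}

```text
t: 11.25
tool_pos: [0.4573, 0.251, 0.158]
orientation: [2.095, 2.341, 0.001]
force: [-0.6, 1.0, 0.2]
opening: 0.0932
gripper_force: 0.0
```

```bash
python3 - <<'E'
from h import *
go([.541,-.048,.042],.125)
E
```

```text
t 11.25 tcp [0.4573 0.251  0.158 ] q [ 0.4  -0.04  1.79  0.    1.38  0.29] open 0.0932 gf 0.0 F [-0.6  1.   0.2]
[[-0.111  0.994  0.001]
 [ 0.994  0.111  0.   ]
 [ 0.     0.001 -1.   ]]
turn z units -0.13 shift units now-axes [-12.26   2.     4.64] after-turn [-12.29   1.83   4.64]
```

Emit:
{"name": "move_arm", "arguments": {"plan": [[0,0,-0.13,-1,0,0,93],[0,0,0,-1,0,0,93],[0,0,0,-1,0,0,93],[0,0,0,-1,0,0,93],[0,0,0,-1,0,0,93],[0,0,0,-1,0,0,93],[0,0,0,-1,0.45,0,93],[0,0,0,-1,0.45,0,93],[0,0,0,-1,0.45,0,93],[0,0,0,-1,0.48,0,93]]}}

```text
t: 12.25
tool_pos: [0.534, 0.0075, 0.1571]
orientation: [2.079, 2.355, 0.001]
force: [0.6, 0.0, 1.1]
opening: 0.093
gripper_force: 0.0
```

Emit:
{"name": "move_arm", "arguments": {"plan": [[0,0,0,-1,0,0,93],[0,0,0,-0.8,0,0,93],[0,0,0,-0.48,0,0,93],[0,0,0,0,0,0,93],[0,0,0,0,0,0.5,93],[0,0,0,0,0,0.5,93],[0,0,0,0,0,0.5,93],[0,0,0,0,0,0,93],[0,0,0,0,0,0,93],[0,0,0,0,0,0,93]]}}

```text
t: 13.25
tool_pos: [0.5406, -0.0478, 0.1187]
orientation: [2.078, 2.355, 0.0]
force: [-0.1, 0.4, -0.3]
opening: 0.0929
gripper_force: 0.0
```

```bash
python3 - <<'E'
from h import *
go([.541,-.048,.042],.125)
c=snap('wrist','w3');P=wcloud(c);Z=P[:,:,2]
rect(P,box(230,420,60,480)&(Z>.054)&(Z<.068)&(abs(P[:,:,0]-.541)<.06)&(abs(P[:,:,1]+.048)<.06),'gift')
E
```

```text
t 13.25 tcp [ 0.5406 -0.0478  0.1187] q [-0.18  0.06  1.77 -0.    1.31 -0.31] open 0.0929 gf 0.0 F [-0.1  0.4 -0.3]
[[-0.125  0.992  0.   ]
 [ 0.992  0.125 -0.   ]
 [-0.     0.    -1.   ]]
turn z units -0.0 shift units now-axes [-0.01  0.01  3.07] after-turn [-0.01  0.01  3.07]
gift 9495 [539.8 -48. ] [63.7 64.5] 9.8 z 0.0611
```

Emit:
{"name": "move_arm", "arguments": {"plan": [[0,0,0,0,0,0.8,93],[0,0,0,0,0,0.8,93],[0,0,0,0,0,0.8,93],[0,0,0,0,0,0.67,93],[0,0,0,0,0,0,93],[0,0,0,0,0,0,93],[0,0,0,0,0,0,93],[0,0,0,0,0,0,93],[0,0,0,0,0,0,50],[0,0,0,0,0,0,50]], "force": 12}}

```text
t: 14.3
tool_pos: [0.5408, -0.0481, 0.0422]
orientation: [2.079, 2.355, 0.001]
force: [0.6, 0.4, 0.3]
opening: 0.0814
gripper_force: 0.0
```

Emit:
{"name": "move_arm", "arguments": {"plan": [[0,0,0,0,0,0,50],[0,0,0,0,0,0,50],[0,0,0,0,0,0,50],[0,0,0,0,0,0,50],[0,0,0,0,0,0,50],[0,0,0,0,0,-0.5,50],[0,0,0,0,0,-0.8,50],[0,0,0,0,0,-0.9,50],[0,0,0,0,0,-0.9,50],[0,0,0,0,0,-0.9,50]]}}

```text
t: 15.3
tool_pos: [0.5403, -0.048, 0.1433]
orientation: [2.079, 2.355, 0.0]
force: [0.7, -0.9, -2.1]
opening: 0.0626
gripper_force: 11.9
```

```bash
python3 - <<'E'
from h import *
go([.451,.163,.042],.125); snap('side','s3')
E
```

```text
t 15.3 tcp [ 0.5403 -0.048   0.1433] q [-0.18  0.03  1.75 -0.    1.36 -0.31] open 0.0626 gf 11.907474249601364 F [ 0.7 -0.9 -2.1]
[[-0.124  0.992  0.   ]
 [ 0.992  0.124 -0.   ]
 [-0.     0.    -1.   ]]
turn z units -0.01 shift units now-axes [ 8.82 -2.5   4.05] after-turn [ 8.82 -2.49  4.05]
```

Emit:
{"name": "move_arm", "arguments": {"plan": [[0,0,0,0.5,-0.3,0,50],[0,0,0,1,-0.3,0,50],[0,0,0,1,-0.3,0,50],[0,0,0,1,-0.3,0,50],[0,0,0,1,-0.3,0,50],[0,0,0,1,-0.3,0,50],[0,0,0,1,-0.3,0,50],[0,0,0,1,-0.3,0,50],[0,0,0,0.9,-0.1,0,50],[0,0,0,0.42,0,0,50]]}}

```text
t: 16.35
tool_pos: [0.4488, 0.1647, 0.1401]
orientation: [-2.076, -2.356, 0.003]
force: [0.0, 0.5, -1.0]
opening: 0.0626
gripper_force: 11.9
```

Emit:
{"name": "move_arm", "arguments": {"plan": [[0,0,0,0,0,0,50],[0,0,0,0,0,0.4,50],[0,0,0,0,0,0.7,50],[0,0,0,0,0,0.7,50],[0,0,0,0,0,0.7,50],[0,0,0,0,0,0.7,50],[0,0,0,0,0,0.6,50],[0,0,0,0,0,0,50],[0,0,0,0,0,0,50],[0,0,0,0,0,0,50]]}}

```text
t: 17.35
tool_pos: [0.4517, 0.1627, 0.0474]
orientation: [2.079, 2.354, 0.001]
force: [0.1, 0.5, -0.6]
opening: 0.0623
gripper_force: 11.9
```

Emit:
{"name": "move_arm", "arguments": {"plan": [[0,0,0,0,0,0.08,50],[0,0,0,0,0,0.08,50],[0,0,0,0,0,0.06,50],[0,0,0,0,0,0,50],[0,0,0,0,0,0,50],[0,0,0,0,0,0,50],[0,0,0,0,0,0,50],[0,0,0,0,0,0,50],[0,0,0,0,0,0,50],[0,0,0,0,0,0,50]]}}

```text
t: 18.35
tool_pos: [0.4513, 0.1631, 0.0415]
orientation: [2.079, 2.355, 0.001]
force: [-0.5, -0.1, 5.5]
opening: 0.0621
gripper_force: 11.9
```

Emit:
{"name": "move_arm", "arguments": {"plan": [[0,0,0,0,0,0,93],[0,0,0,0,0,0,93],[0,0,0,0,0,0,93],[0,0,0,0,0,0,93],[0,0,0,0,0,0,93],[0,0,0,0,0,-0.5,93],[0,0,0,0,0,-1,93],[0,0,0,0,0,-1,93],[0,0,0,0,0,-1,93],[0,0,0,0,0,-1,93]]}}

```text
t: 19.35
tool_pos: [0.4511, 0.1631, 0.1558]
orientation: [2.079, 2.355, 0.001]
force: [-0.2, 0.5, -0.3]
opening: 0.0932
gripper_force: 0.0
```

```bash
python3 - <<'E'
from h import *
go([.621,-.079,.15],.11)
c=snap('side','s4');P=cloud(c);f=c['frame'].astype(int);Z=P[:,:,2]
rect(P,box(335,380,265,302)&(f.sum(-1)<230)&(Z<.04)&(Z>.009),'pral')
c=snap('wrist','w4')
E
```

```text
t 19.35 tcp [0.4511 0.1631 0.1558] q [ 0.24 -0.15  1.91 -0.    1.39  0.12] open 0.0932 gf 0.0 F [-0.2  0.5 -0.3]
[[-0.124  0.992  0.001]
 [ 0.992  0.124  0.   ]
 [ 0.     0.001 -1.   ]]
turn z units 0.14 shift units now-axes [-10.45   5.54   0.23] after-turn [-10.37   5.69   0.23]
pral 328 [623.3 -77.8] [52.2 41.6] 88.1 z 0.0175
```

View pics/w4.png

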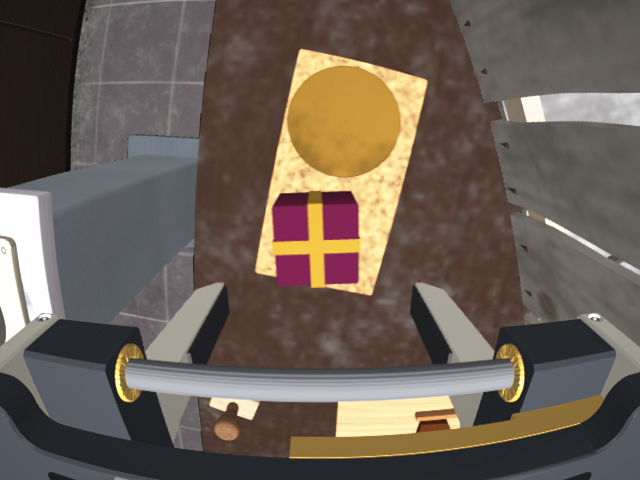

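Tin and gift box stand upright on the mat, at (344,120) and (316,240) in the wrist view. Next, the praline; I go right first to stay clear of the crate.

Emit:
{"name": "move_arm", "arguments": {"plan": [[0,0,0.14,-1,0,0,93],[0,0,0,-1,0,0,80],[0,0,0,-1,0,0,70],[0,0,0,-1,0,0,70],[0,0,0,-1,0,0,70],[0,0,0,-1,0,0,70],[0,0,0,-1,0,0,70],[0,0,0,-1,0.6,0,70],[0,0,0,-1,1,0,70],[0,0,0,-0.9,1,0,70]]}}

```text
t: 20.45
tool_pos: [0.5436, -0.0771, 0.1537]
orientation: [2.097, 2.339, -0.0]
force: [-0.2, 0.9, -0.1]
opening: 0.0699
gripper_force: 0.0
```

Emit:
{"name": "move_arm", "arguments": {"plan": [[0,0,0,-0.47,1,0,70],[0,0,0,0,0.8,0,70],[0,0,0,0,0.2,0,70],[0,0,0,0,0,0,70],[0,0,0,0,0,0,70],[0,0,0,0,0,0,70],[0,0,0,0,0,0,70],[0,0,0,0,0,0,70],[0,0,0,0,0,0,70],[0,0,0,0,0,0,70]]}}

```text
t: 21.45
tool_pos: [0.594, -0.082, 0.1537]
orientation: [2.096, 2.34, 0.0]
force: [0.2, -0.3, -0.3]
opening: 0.0702
gripper_force: 0.0
```

```bash
python3 - <<'E'
from h import *
go([.621,-.079,.15],.11)
c=snap('wrist','w5')
E
```

```text
t 21.45 tcp [ 0.594  -0.082   0.1537] q [-0.22  0.18  1.58  0.    1.39 -0.33] open 0.0702 gf 0.0 F [ 0.2 -0.3 -0.3]
[[-0.11   0.994  0.   ]
 [ 0.994  0.11  -0.   ]
 [-0.     0.    -1.   ]]
turn z units -0.0 shift units now-axes [0.   1.09 0.15] after-turn [0.   1.09 0.15]
```

View pics/w5.png

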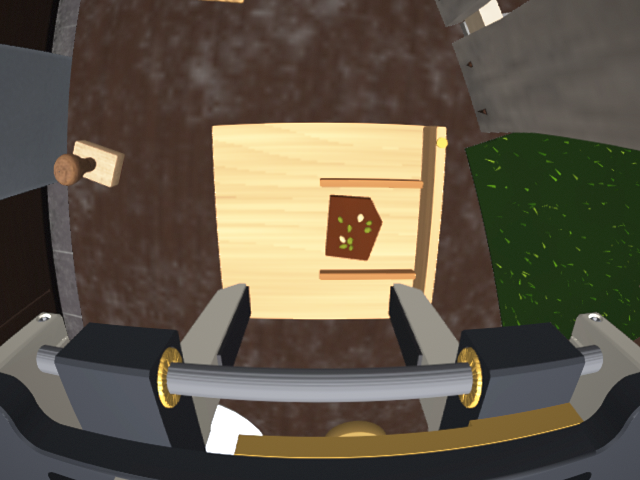

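The wrist view shows the praline as a pentagon: flat front edge (331,195)-(326,258), apex (381,220) towards the rail, top corner (371,199), bottom corner (366,261).

```bash
python3 - <<'E'
from h import *
c=load('w5');f=c['frame'].astype(int);P=wcloud(c)
m=box(318,390,188,268)&(f[:,:,0]<150)&(f[:,:,2]<90)
m=box(318,390,188,268)&(f[:,:,0]<150)&(P[:,:,2]>.012)
m=cv2.morphologyEx(m.astype(np.uint8),cv2.MORPH_OPEN,np.ones((3,3)))
n,l,s,_=cv2.connectedComponentsWithStats(m); k=1+s[1:,4].argmax(); m=l==k; print(s[k])
cs=max(cv2.findContours(m.astype(np.uint8),0,1)[0],key=len)
ap=cv2.approxPolyDP(cs,4,True)[:,0]
Rm=R.from_rotvec(np.ravel(c['rvec'])).as_matrix();o=-Rm.T@np.ravel(c['tvec'])
def pix(uv,z):
    a=(uv[0]-c['cx'])/c['fx'];b=(uv[1]-c['cy'])/c['fy'];th=np.hypot(a,b);d=Rm.T@np.array([a/th*np.sin(th),b/th*np.sin(th),np.cos(th)]);return (o+d*(z-o[2])/d[2])[:2]
T=lambda w:np.array([[np.cos(.11),np.sin(.11)],[-np.sin(.11),np.cos(.11)]])@(w-np.array([.5884,-.084]))
for a in ap: w=pix(a,.016);print(a,np.round(w,4),'stand',np.round(T(w),4))
q=np.array([T(pix(p,.016)) for p in np.argwhere(m)[:,::-1]]);print(q.min(0),q.max(0),q.mean(0),(q.min(0)+q.max(0))/2)
E
```

```text
[ 326  196   55   64 2743]
[331 196] [ 0.5991 -0.0518] stand [0.0141 0.0308]
[326 254] [ 0.6007 -0.1011] stand [ 0.0104 -0.0183]
[366 259] [ 0.6348 -0.1019] stand [ 0.0442 -0.0229]
[380 225] [ 0.6421 -0.0712] stand [0.0547 0.0068]
[370 198] [ 0.6305 -0.0498] stand [0.0456 0.0294]
[ 0.0103235  -0.02289385] [0.05473358 0.03085199] [0.03109863 0.0050016 ] [0.03252854 0.00397907]
```

```bash
python3 - <<'E'
from h import *
go([.6215,-.0762,.0195],.035)
E
```

```text
t 21.5 tcp [ 0.594  -0.082   0.1537] q [-0.22  0.18  1.58 -0.    1.39 -0.33] open 0.0702 gf 0.0 F [ 0.3  0.2 -0.1]
[[-0.11   0.994  0.   ]
 [ 0.994  0.11  -0.   ]
 [-0.     0.    -1.   ]]
turn z units 0.71 shift units now-axes [0.11 1.12 5.37] after-turn [0.2  1.11 5.37]
```

Emit:
{"name": "move_arm", "arguments": {"plan": [[0,0,0.71,0,0,0,64],[0,0,0,0.1,0.55,0,64],[0,0,0,0.1,0.56,0,64],[0,0,0,0,0,0,64],[0,0,0,0,0,0.8,64],[0,0,0,0,0,0.9,64],[0,0,0,0,0,0.9,64],[0,0,0,0,0,0.9,64],[0,0,0,0,0,0,64],[0,0,0,0,0,0,64]]}}

```text
t: 22.5
tool_pos: [0.621, -0.0761, 0.0661]
orientation: [-2.181, -2.26, 0.001]
force: [0.4, -0.1, 0.9]
opening: 0.0639
gripper_force: 0.0
```

```bash
python3 - <<'E'
from h import *
go([.6215,-.0762,.0195],.035)
snap('side','s6');c=load('s6');cv2.imwrite('pics/s6c.png',cv2.resize(c['frame'][190:340,270:430,::-1],None,fx=4.5,fy=4,interpolation=2))
E
```

```text
t 22.5 tcp [ 0.621  -0.0761  0.0661] q [-0.2   0.33  1.57 -0.    1.25 -0.24] open 0.0639 gf 0.0 F [ 0.4 -0.1  0.9]
[[-0.035  0.999 -0.001]
 [ 0.999  0.035  0.   ]
 [ 0.    -0.001 -1.   ]]
turn z units 0.0 shift units now-axes [-0.01  0.02  1.87] after-turn [-0.01  0.02  1.87]
```

View pics/s6c.png

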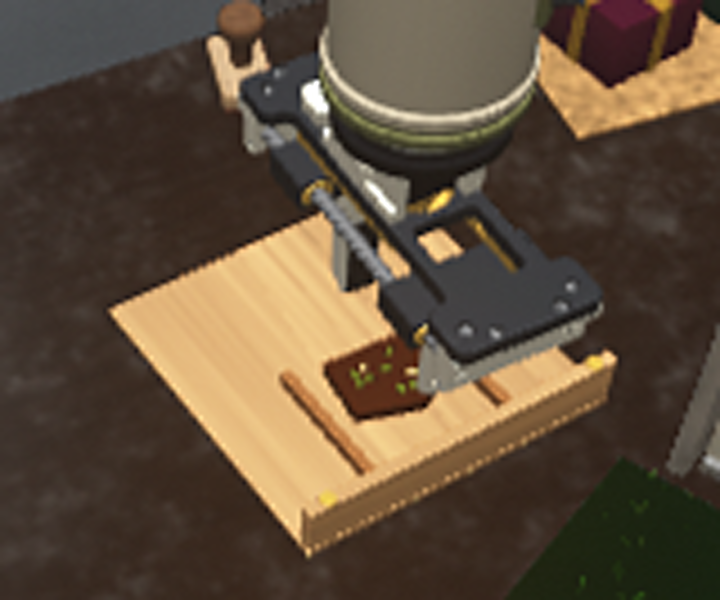

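The open fingers straddle the praline, with the rear finger between praline and rail.

Emit:
{"name": "move_arm", "arguments": {"plan": [[0,0,0,0,0,0.4,64],[0,0,0,0,0,0.5,64],[0,0,0,0,0,0.5,64],[0,0,0,0,0,0.3,64],[0,0,0,0,0,0.15,64],[0,0,0,0,0,0,64],[0,0,0,0,0,0,64],[0,0,0,0,0,0,64],[0,0,0,0,0,0,64],[0,0,0,0,0,0,64]]}}

```text
t: 23.55
tool_pos: [0.6219, -0.0761, 0.0203]
orientation: [2.181, 2.26, 0.001]
force: [1.3, -0.3, 0.1]
opening: 0.0643
gripper_force: 0.0
```

Emit:
{"name": "move_arm", "arguments": {"plan": [[0,0,0,0,0,0,58],[0,0,0,0,0,0,55],[0,0,0,0,0,0,52],[0,0,0,0,0,0,50],[0,0,0,0,0,0,48],[0,0,0,0,0,0,46],[0,0,0,0,0,0,44],[0,0,0,0,0,0,42],[0,0,0,0,0,0,38],[0,0,0,0,0,0,38]], "force": 6}}

```text
t: 24.55
tool_pos: [0.6216, -0.0761, 0.0199]
orientation: [-2.182, -2.26, 0.0]
force: [-0.0, 0.5, -0.4]
opening: 0.0445
gripper_force: 6.0
```

```bash
python3 - <<'E'
from h import *
go([.4865,-.365,.023],.035)
E
```

```text
t 24.55 tcp [ 0.6216 -0.0761  0.0199] q [-0.2   0.39  1.59 -0.    1.17 -0.24] open 0.0445 gf 6.000614811991909 F [-0.   0.5 -0.4]
[[-0.035  0.999 -0.   ]
 [ 0.999  0.035 -0.   ]
 [-0.    -0.    -1.   ]]
turn z units 0.0 shift units now-axes [-11.36  -5.81  -0.12] after-turn [-11.36  -5.8   -0.13]
```

Emit:
{"name": "move_arm", "arguments": {"plan": [[0,0,0,0,0,-0.2,38],[0,0,0,0,0,-0.4,38],[0,0,0,0,0,-0.6,38],[0,0,0,0,0,-0.6,38],[0,0,0,0,0,-0.6,38],[0,0,0,0,0,-0.6,38],[0,0,0,-0.5,-0.2,0,38],[0,0,0,-0.8,-0.4,0,38],[0,0,0,-0.8,-0.4,0,38],[0,0,0,-0.8,-0.4,0,38]]}}

```text
t: 25.55
tool_pos: [0.5881, -0.1511, 0.0944]
orientation: [-2.181, -2.26, 0.001]
force: [1.1, -0.6, 0.0]
opening: 0.0445
gripper_force: 6.0
```

Emit:
{"name": "move_arm", "arguments": {"plan": [[0,0,0,-0.9,-0.5,0,38],[0,0,0,-0.9,-0.5,0,38],[0,0,0,-0.9,-0.5,0,38],[0,0,0,-0.9,-0.5,0,38],[0,0,0,-0.9,-0.5,0,38],[0,0,0,-0.9,-0.5,0,38],[0,0,0,-0.9,-0.5,0,38],[0,0,0,-0.9,-0.4,0,38],[0,0,0,-0.8,-0.4,0,38],[0,0,0,-0.4,-0.2,0,38]]}}

```text
t: 26.55
tool_pos: [0.4824, -0.3656, 0.0945]
orientation: [-2.183, -2.258, 0.001]
force: [0.3, -0.0, -0.5]
opening: 0.0445
gripper_force: 6.0
```

```bash
python3 - <<'E'
from h import *
go([.4865,-.365,.023],.035)
c=snap('side','s7');cv2.imwrite('pics/s7c.png',cv2.resize(c['frame'][190:340,130:290,::-1],None,fx=4.5,fy=4,interpolation=2))
E
```

```text
t 26.55 tcp [ 0.4824 -0.3656  0.0945] q [-0.73  0.25  1.61 -0.    1.29 -0.77] open 0.0445 gf 6.000929497112111 F [ 0.3 -0.  -0.5]
[[-0.034  0.999 -0.001]
 [ 0.999  0.034 -0.   ]
 [-0.    -0.001 -1.   ]]
turn z units -0.01 shift units now-axes [0.02 0.17 2.86] after-turn [0.02 0.16 2.86]
```

View pics/s7c.png

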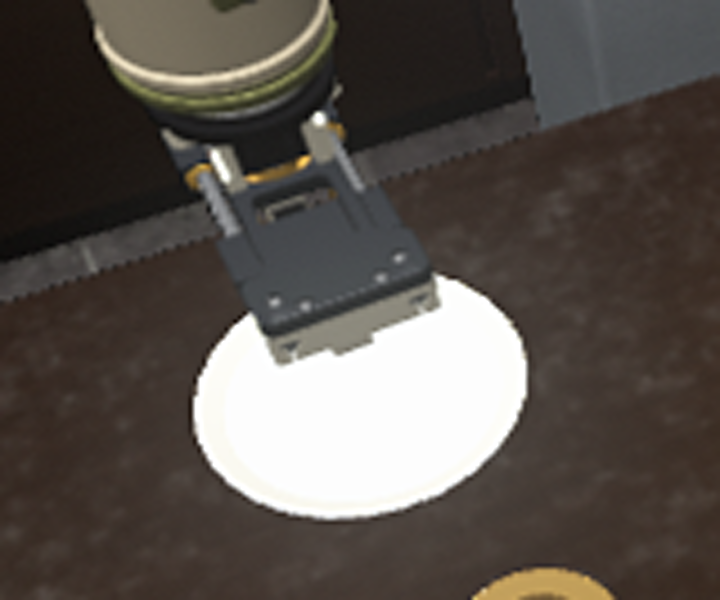

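Emit:
{"name": "move_arm", "arguments": {"plan": [[0,0,0,0,0,0,38],[0,0,0,0,0,0,38],[0,0,0,0,0,0.5,38],[0,0,0,0,0,0.6,38],[0,0,0,0,0,0.6,38],[0,0,0,0,0,0.5,38],[0,0,0,0,0,0.4,38],[0,0,0,0,0,0,38],[0,0,0,0,0,0,38],[0,0,0,0,0,0,38]]}}

```text
t: 27.6
tool_pos: [0.4847, -0.3641, 0.0307]
orientation: [2.181, 2.259, 0.0]
force: [0.4, 0.7, 1.2]
opening: 0.0446
gripper_force: 6.0
```

```bash
python3 - <<'E'
from h import *
go([.4868,-.3655,.021],.035)
E
```

```text
t 27.6 tcp [ 0.4847 -0.3641  0.0307] q [-0.73  0.32  1.65  0.    1.17 -0.76] open 0.0446 gf 6.0009113870341935 F [0.4 0.7 1.2]
[[-0.035  0.999  0.001]
 [ 0.999  0.035 -0.001]
 [-0.001  0.001 -1.   ]]
turn z units 0.0 shift units now-axes [-0.06  0.08  0.39] after-turn [-0.06  0.08  0.39]
```

Emit:
{"name": "move_arm", "arguments": {"plan": [[0,0,0,-0.06,0.08,0.1,38],[0,0,0,0,0,0.1,38],[0,0,0,0,0,0.1,38],[0,0,0,0,0,0.08,38],[0,0,0,0,0,0,38],[0,0,0,0,0,0,38],[0,0,0,0,0,0,38],[0,0,0,0,0,0,38],[0,0,0,0,0,0,38],[0,0,0,0,0,0,38]]}}

```text
t: 28.6
tool_pos: [0.4862, -0.365, 0.0203]
orientation: [-2.182, -2.26, -0.0]
force: [0.2, 0.4, -0.5]
opening: 0.0442
gripper_force: 6.0
```

Emit:
{"name": "move_arm", "arguments": {"plan": [[0,0,0,0,0,0.03,38],[0,0,0,0,0,0,38],[0,0,0,0,0,0,46],[0,0,0,0,0,0,50],[0,0,0,0,0,0,54],[0,0,0,0,0,0,58],[0,0,0,0,0,0,62],[0,0,0,0,0,0,62],[0,0,0,0,0,0,62],[0,0,0,0,0,0,62]]}}

```text
t: 29.6
tool_pos: [0.4863, -0.365, 0.0196]
orientation: [-2.182, -2.26, -0.0]
force: [0.7, -0.0, 0.0]
opening: 0.0621
gripper_force: 0.0
```

Emit:
{"name": "move_arm", "arguments": {"plan": [[0,0,0,0,0,-0.3,62],[0,0,0,0,0,-0.6,62],[0,0,0,0,0,-1,62],[0,0,0,0,0,-1,62],[0,0,0,0,0,-1,93],[0,0,0,0,0,-1,93],[0,0,0,1,0,0,93],[0,0,0,1,0,0,93],[0,0,0,1,0,0,93],[0,0,0,1,0,0,93]]}}

```text
t: 30.6
tool_pos: [0.483, -0.2645, 0.1439]
orientation: [2.181, 2.259, 0.001]
force: [0.3, -0.2, 0.1]
opening: 0.0928
gripper_force: 0.0
```

```bash
python3 - <<'E'
from h import *
go([.451,.163,.15],.125)
c=snap('side','s8');P=cloud(c);f=c['frame'].astype(int)
rect(P,box(165,255,250,325)&(f.min(-1)>120),'plate')
rect(P,box(185,235,265,310)&(f.sum(-1)<330),'pral')
cv2.imwrite('pics/s8c.png',cv2.resize(c['frame'][150:330,150:480,::-1],None,fx=2.4,fy=2.4,interpolation=2))
E
```

```text
t 30.6 tcp [ 0.483  -0.2645  0.1439] q [-0.59  0.05  1.73  0.    1.36 -0.63] open 0.0928 gf 0.0 F [ 0.3 -0.2  0.1]
[[-0.035  0.999  0.002]
 [ 0.999  0.035 -0.001]
 [-0.001  0.002 -1.   ]]
turn z units -0.86 shift units now-axes [17.13 -0.68 -0.26] after-turn [17.13  0.86 -0.24]
plate 3223 [ 732.3 -409.7] [161.4 683.2] 80.1 z 0.0087
pral 346 [ 774.1 -378.2] [ 49.5 617.6] 87.6 z 0.0181
```

View pics/s8c.png

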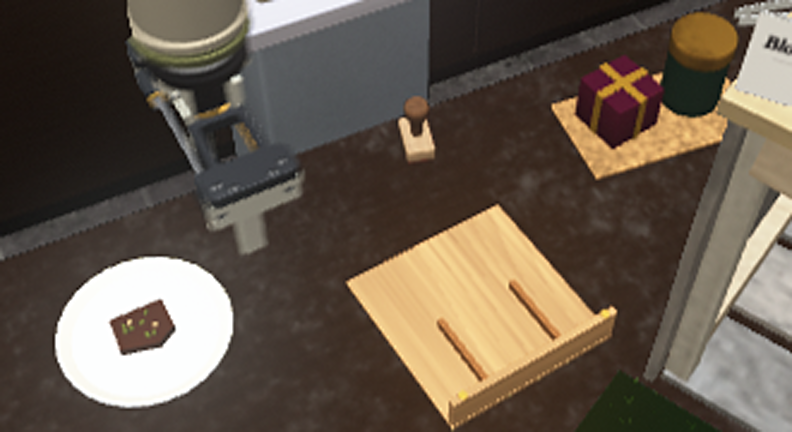

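The praline lies upright in the middle of the plate, at (142,327) against the plate's centre (144,331) in the crop. Tin and gift box still stand on the mat. Now the gift box goes back.

Emit:
{"name": "move_arm", "arguments": {"plan": [[0,0,-0.86,0,0,-0.2,93],[0,0,0,1,0,0,93],[0,0,0,1,0,0,93],[0,0,0,1,0,0,93],[0,0,0,1,0,0,93],[0,0,0,1,0,0,93],[0,0,0,1,0,0,93],[0,0,0,1,0,0,93],[0,0,0,1,0,0,93],[0,0,0,1,0.5,0,93]]}}

```text
t: 31.65
tool_pos: [0.4667, -0.0396, 0.1487]
orientation: [2.077, 2.355, 0.001]
force: [1.0, -0.4, 0.4]
opening: 0.093
gripper_force: 0.0
```

Emit:
{"name": "move_arm", "arguments": {"plan": [[0,0,0,1,0.3,0,93],[0,0,0,1,0,0,93],[0,0,0,1,0,0,93],[0,0,0,1,0,0,93],[0,0,0,1,0,0,93],[0,0,0,1,0,0,93],[0,0,0,0.8,0,0,93],[0,0,0,0.4,0,0,93],[0,0,0,0,0,0,93],[0,0,0,0,0,0,93]]}}

```text
t: 32.65
tool_pos: [0.4521, 0.1388, 0.1476]
orientation: [2.077, 2.356, 0.0]
force: [0.0, 0.1, 0.3]
opening: 0.0927
gripper_force: 0.0
```

```bash
python3 - <<'E'
from h import *
go([.4513,.163,.0425],.125)
E
```

```text
t 32.65 tcp [0.4521 0.1388 0.1476] q [ 0.19 -0.17  1.93 -0.    1.37  0.06] open 0.0927 gf 0.0 F [0.  0.1 0.3]
[[-0.126  0.992  0.001]
 [ 0.992  0.126 -0.   ]
 [-0.     0.001 -1.   ]]
turn z units 0.01 shift units now-axes [0.97 0.09 4.21] after-turn [0.97 0.09 4.21]
```

Emit:
{"name": "move_arm", "arguments": {"plan": [[0,0,0,0.5,0.05,0,93],[0,0,0,0.47,0.04,0,93],[0,0,0,0,0,0.7,93],[0,0,0,0,0,0.8,93],[0,0,0,0,0,0.8,93],[0,0,0,0,0,0.8,93],[0,0,0,0,0,0.8,93],[0,0,0,0,0,0.31,93],[0,0,0,0,0,0,93],[0,0,0,0,0,0,93]]}}

```text
t: 33.65
tool_pos: [0.4516, 0.1639, 0.0426]
orientation: [2.078, 2.356, 0.001]
force: [-0.4, 0.8, 0.9]
opening: 0.0932
gripper_force: 0.0
```

Emit:
{"name": "move_arm", "arguments": {"plan": [[0,0,0,0,0,0,93],[0,0,0,0,0,0,50],[0,0,0,0,0,0,50],[0,0,0,0,0,0,50],[0,0,0,0,0,0,50],[0,0,0,0,0,0,50],[0,0,0,0,0,0,50],[0,0,0,0,0,0,50],[0,0,0,0,0,0,50],[0,0,0,0,0,0,50]], "force": 12}}

```text
t: 34.65
tool_pos: [0.4511, 0.1636, 0.042]
orientation: [2.078, 2.356, 0.0]
force: [-1.4, -0.7, 2.2]
opening: 0.0623
gripper_force: 11.9
```

Emit:
{"name": "move_arm", "arguments": {"plan": [[0,0,0,0,0,-0.5,50],[0,0,0,0,0,-0.8,50],[0,0,0,0,0,-0.9,50],[0,0,0,0,0,-0.9,50],[0,0,0,0,0,-0.5,50],[0,0,0,0,0,-0.4,50],[0,0,0,0,0,0,50],[0,0,0,-0.4,0,0,50],[0,0,0,-0.8,0,0,50],[0,0,0,-1,0,0,50]]}}

```text
t: 35.65
tool_pos: [0.4569, 0.1082, 0.1403]
orientation: [-2.075, -2.357, 0.003]
force: [0.6, -0.5, -1.4]
opening: 0.0623
gripper_force: 11.9
```

```bash
python3 - <<'E'
from h import *
go([.5405,-.048,.0425],.12)
E
```

```text
t 35.65 tcp [0.4569 0.1082 0.1403] q [ 0.12 -0.17  1.95 -0.    1.36 -0.  ] open 0.0623 gf 11.919376999139786 F [ 0.6 -0.5 -1.4]
[[-0.127  0.992 -0.003]
 [ 0.992  0.127 -0.   ]
 [-0.    -0.003 -1.   ]]
turn z units 0.07 shift units now-axes [-6.62  2.53  3.91] after-turn [-6.6   2.57  3.91]
```

Emit:
{"name": "move_arm", "arguments": {"plan": [[0,0,0,-1,0.4,0,50],[0,0,0,-1,0.4,0,50],[0,0,0,-1,0.4,0,50],[0,0,0,-1,0.4,0,50],[0,0,0,-1,0.4,0,50],[0,0,0,-0.8,0.4,0,50],[0,0,0,-0.4,0.1,0,50],[0,0,0,0,0,0,50],[0,0,0,0,0,0,50],[0,0,0,0,0,0,50]]}}

```text
t: 36.65
tool_pos: [0.5387, -0.0361, 0.1415]
orientation: [-2.076, -2.357, 0.0]
force: [0.3, 0.2, -0.9]
opening: 0.0621
gripper_force: 11.9
```

```bash
python3 - <<'E'
from h import *
go([.5405,-.048,.0425],.12)
E
```

```text
t 36.65 tcp [ 0.5387 -0.0361  0.1415] q [-0.16  0.03  1.76  0.    1.36 -0.29] open 0.0621 gf 11.918515115976334 F [ 0.3  0.2 -0.9]
[[-0.126  0.992 -0.001]
 [ 0.992  0.126  0.   ]
 [ 0.    -0.001 -1.   ]]
turn z units 0.06 shift units now-axes [-0.48  0.01  3.96] after-turn [-0.48  0.01  3.96]
```

Emit:
{"name": "move_arm", "arguments": {"plan": [[0,0,0.06,-0.25,0.01,0,50],[0,0,0,-0.23,0,0,50],[0,0,0,0,0,0.6,50],[0,0,0,0,0,0.8,50],[0,0,0,0,0,0.8,50],[0,0,0,0,0,0.8,50],[0,0,0,0,0,0.6,50],[0,0,0,0,0,0.2,50],[0,0,0,0,0,0,50],[0,0,0,0,0,0,50]]}}

```text
t: 37.65
tool_pos: [0.5416, -0.0489, 0.0476]
orientation: [2.085, 2.349, 0.001]
force: [0.1, 0.0, -0.8]
opening: 0.0624
gripper_force: 11.9
```

Emit:
{"name": "move_arm", "arguments": {"plan": [[0,0,0,0,0,0.08,50],[0,0,0,0,0,0.08,50],[0,0,0,0,0,0.02,50],[0,0,0,0,0,0,50],[0,0,0,0,0,0,50],[0,0,0,0,0,0,50],[0,0,0,0,0,0,50],[0,0,0,0,0,0,50],[0,0,0,0,0,0,50],[0,0,0,0,0,0,50]]}}

```text
t: 38.65
tool_pos: [0.5411, -0.0488, 0.0424]
orientation: [-2.085, -2.35, -0.0]
force: [0.6, -0.2, -0.8]
opening: 0.0622
gripper_force: 11.9
```

Just above contact; lower 1 mm more, release and rise.

Emit:
{"name": "move_arm", "arguments": {"plan": [[0,0,0,0,0,0.03,50],[0,0,0,0,0,0,50],[0,0,0,0,0,0,93],[0,0,0,0,0,0,93],[0,0,0,0,0,0,93],[0,0,0,0,0,0,93],[0,0,0,0,0,0,93],[0,0,0,0,0,-0.6,93],[0,0,0,0,0,-1,93],[0,0,0,0,0,-1,93]]}}

```text
t: 39.65
tool_pos: [0.5408, -0.0488, 0.1081]
orientation: [-2.085, -2.349, 0.0]
force: [0.9, -1.3, -0.3]
opening: 0.0934
gripper_force: 0.0
```

Emit:
{"name": "move_arm", "arguments": {"plan": [[0,0,0,0,0,-1,93],[0,0,0,0,0,-1,93],[0,0,0,0.5,-0.4,0,93],[0,0,0,1,-0.4,0,93],[0,0,0,1,-0.4,0,93],[0,0,0,1,-0.4,0,93],[0,0,0,1,-0.4,0,93],[0,0,0,1,0,0,93],[0,0,0,1,0,0,93],[0,0,0,1,0,0,93]]}}

```text
t: 40.65
tool_pos: [0.4692, 0.1324, 0.1581]
orientation: [2.085, 2.349, 0.002]
force: [-0.1, 0.0, 0.4]
opening: 0.0931
gripper_force: 0.0
```

```bash
python3 - <<'E'
from h import *
go([.4573,.2511,.0445],.11)
E
```

```text
t 40.65 tcp [0.4692 0.1324 0.1581] q [ 0.17 -0.13  1.88  0.    1.39  0.05] open 0.0931 gf 0.0 F [-0.1  0.   0.4]
[[-0.119  0.993  0.002]
 [ 0.993  0.119  0.   ]
 [ 0.     0.002 -1.   ]]
turn z units 0.09 shift units now-axes [4.77 0.09 4.54] after-turn [4.77 0.05 4.54]
```

Emit:
{"name": "move_arm", "arguments": {"plan": [[0,0,0.09,1,0,0,93],[0,0,0,1,0,0,93],[0,0,0,1,0,0,93],[0,0,0,0.9,0,0,93],[0,0,0,0.5,0,0,93],[0,0,0,0,0,0,93],[0,0,0,0,0,0,93],[0,0,0,0,0,0,93],[0,0,0,0,0,0,93],[0,0,0,0,0,0,93]]}}

```text
t: 41.65
tool_pos: [0.457, 0.24, 0.1566]
orientation: [2.097, 2.339, -0.0]
force: [-0.8, -0.4, -0.2]
opening: 0.0932
gripper_force: 0.0
```

```bash
python3 - <<'E'
from h import *
go([.4573,.2511,.0445],.11)
E
```

```text
t 41.65 tcp [0.457  0.24   0.1566] q [ 0.38 -0.05  1.81 -0.    1.38  0.28] open 0.0932 gf 0.0 F [-0.8 -0.4 -0.2]
[[-0.109  0.994 -0.   ]
 [ 0.994  0.109 -0.   ]
 [-0.    -0.    -1.   ]]
turn z units -0.01 shift units now-axes [0.44 0.06 4.49] after-turn [0.44 0.06 4.49]
```

Emit:
{"name": "move_arm", "arguments": {"plan": [[0,0,0,0.44,0.06,0,93],[0,0,0,0,0,0.5,93],[0,0,0,0,0,0.9,93],[0,0,0,0,0,0.9,93],[0,0,0,0,0,0.9,93],[0,0,0,0,0,0.9,93],[0,0,0,0,0,0.39,93],[0,0,0,0,0,0,93],[0,0,0,0,0,0,93],[0,0,0,0,0,0,93]]}}

```text
t: 42.65
tool_pos: [0.4581, 0.2523, 0.0457]
orientation: [2.096, 2.339, 0.003]
force: [-0.3, 0.3, -0.3]
opening: 0.0931
gripper_force: 0.0
```

Emit:
{"name": "move_arm", "arguments": {"plan": [[0,0,0,0,0,0,50],[0,0,0,0,0,0,50],[0,0,0,0,0,0,50],[0,0,0,0,0,0,50],[0,0,0,0,0,0,50],[0,0,0,0,0,0,50],[0,0,0,0,0,0,50],[0,0,0,0,0,0,50],[0,0,0,0,0,0,50],[0,0,0,0,0,0,50]], "force": 20}}

```text
t: 43.65
tool_pos: [0.4572, 0.2519, 0.0446]
orientation: [2.096, 2.34, 0.0]
force: [-1.2, 0.0, 4.7]
opening: 0.0635
gripper_force: 20.0
```

Emit:
{"name": "move_arm", "arguments": {"plan": [[0,0,0,0,0,-0.5,50],[0,0,0,0,0,-0.9,50],[0,0,0,0,0,-0.9,50],[0,0,0,0,0,-0.9,50],[0,0,0,0,0,-0.8,50],[0,0,0,-0.3,0,0,50],[0,0,0,-0.7,0,0,50],[0,0,0,-1,0,0,50],[0,0,0,-1,0,0,50],[0,0,0,-1,0,0,50]]}}

```text
t: 44.65
tool_pos: [0.4672, 0.1509, 0.1429]
orientation: [-2.095, -2.34, 0.003]
force: [1.7, -0.0, -2.7]
opening: 0.0634
gripper_force: 20.0
```

```bash
python3 - <<'E'
from h import *
go([.5505,-.131,.0445],.11)
E
```

```text
t 44.65 tcp [0.4672 0.1509 0.1429] q [ 0.21 -0.11  1.89 -0.    1.36  0.1 ] open 0.0634 gf 19.987919538107235 F [ 1.7 -0.  -2.7]
[[-0.11   0.994 -0.002]
 [ 0.994  0.11  -0.001]
 [-0.    -0.002 -1.   ]]
turn z units 0.0 shift units now-axes [-11.57   2.08   3.94] after-turn [-11.57   2.07   3.94]
```

Emit:
{"name": "move_arm", "arguments": {"plan": [[0,0,0,-1,0,0,50],[0,0,0,-1,0.2,0,50],[0,0,0,-1,0.3,0,50],[0,0,0,-1,0.3,0,50],[0,0,0,-1,0.3,0,50],[0,0,0,-1,0.3,0,50],[0,0,0,-1,0.3,0,50],[0,0,0,-1,0.3,0,50],[0,0,0,-1,0,0,50],[0,0,0,-1,0,0,50]]}}

```text
t: 45.65
tool_pos: [0.5442, -0.0919, 0.1428]
orientation: [-2.095, -2.338, 0.002]
force: [0.0, -0.3, -2.4]
opening: 0.0631
gripper_force: 20.0
```

Emit:
{"name": "move_arm", "arguments": {"plan": [[0,0,0,-0.8,0,0,50],[0,0,0,-0.4,0,0,50],[0,0,0,0,0,0,50],[0,0,0,0,0,0,50],[0,0,0,0,0,0,50],[0,0,0,0,0,0,50],[0,0,0,0,0,0,50],[0,0,0,0,0,0,50],[0,0,0,0,0,0,50],[0,0,0,0,0,0,50]]}}

```text
t: 46.65
tool_pos: [0.5485, -0.1203, 0.1444]
orientation: [2.096, 2.34, -0.0]
force: [-0.1, -0.1, -2.8]
opening: 0.0633
gripper_force: 20.0
```

```bash
python3 - <<'E'
from h import *
go([.5505,-.1305,.0445],.11)
E
```

```text
t 46.65 tcp [ 0.5485 -0.1203  0.1444] q [-0.31  0.08  1.7  -0.    1.36 -0.42] open 0.0633 gf 19.9872205266729 F [-0.1 -0.1 -2.8]
[[-0.11   0.994  0.   ]
 [ 0.994  0.11  -0.   ]
 [-0.     0.    -1.   ]]
turn z units -0.0 shift units now-axes [-0.41  0.04  4.  ] after-turn [-0.41  0.04  4.  ]
```

Emit:
{"name": "move_arm", "arguments": {"plan": [[0,0,0,-0.21,0.04,0,50],[0,0,0,-0.2,0,0,50],[0,0,0,0,0,0.6,50],[0,0,0,0,0,0.8,50],[0,0,0,0,0,0.8,50],[0,0,0,0,0,0.8,50],[0,0,0,0,0,0.6,50],[0,0,0,0,0,0.2,50],[0,0,0,0,0,0,50],[0,0,0,0,0,0,50]]}}

```text
t: 47.65
tool_pos: [0.5512, -0.1307, 0.0501]
orientation: [2.096, 2.339, 0.001]
force: [1.0, 0.9, -2.1]
opening: 0.0636
gripper_force: 20.0
```

Emit:
{"name": "move_arm", "arguments": {"plan": [[0,0,0,0,0,0.08,50],[0,0,0,0,0,0.08,50],[0,0,0,0,0,0.04,50],[0,0,0,0,0,0,50],[0,0,0,0,0,0,50],[0,0,0,0,0,0,50],[0,0,0,0,0,0,50],[0,0,0,0,0,0,50],[0,0,0,0,0,0,50],[0,0,0,0,0,0,50]]}}

```text
t: 48.65
tool_pos: [0.5508, -0.1306, 0.0446]
orientation: [2.096, 2.34, 0.0]
force: [0.2, 0.5, -0.5]
opening: 0.0633
gripper_force: 20.0
```

Nearly down. Half a millimetre more, release, rise and move aside to the front-right.

Emit:
{"name": "move_arm", "arguments": {"plan": [[0,0,0,0,0,0.02,50],[0,0,0,0,0,0,50],[0,0,0,0,0,0,93],[0,0,0,0,0,0,93],[0,0,0,0,0,0,93],[0,0,0,0,0,0,93],[0,0,0,0,0,0,93],[0,0,0,0,0,-0.6,93],[0,0,0,0,0,-1,93],[0,0,0,0,0,-1,93]]}}

```text
t: 49.65
tool_pos: [0.5504, -0.1304, 0.1103]
orientation: [-2.096, -2.34, 0.0]
force: [1.4, -0.7, -0.9]
opening: 0.0926
gripper_force: 0.0
```

Emit:
{"name": "move_arm", "arguments": {"plan": [[0,0,0,0,0,-1,93],[0,0,0,0,0,-1,93],[0,0,0,0,0,-1,93],[0,0,0,0,0,-1,93],[0,0,0,-1,-0.8,0,93],[0,0,0,-1,-0.8,0,93],[0,0,0,-1,-0.8,0,93],[0,0,0,-1,0,0,93],[0,0,0,-1,0,0,93],[0,0,0,0,0,0,93]]}}

```text
t: 50.65
tool_pos: [0.5045, -0.264, 0.2102]
orientation: [2.098, 2.336, -0.001]
force: [0.6, -0.2, 0.4]
opening: 0.0926
gripper_force: 0.0
```

```bash
python3 - <<'E'
from h import *
st()
for n in ('side0','s9'):
    c=load(n) if n=='side0' else snap('side','s9')
    P=cloud(c);f=c['frame'].astype(int);Z=P[:,:,2]
    rect(P,box(300,342,225,285)&(Z>.085)&(Z<.11),'tin')
    rect(P,box(335,375,220,270)&(Z>.056)&(Z<.075),'gift')
    m=box(185,235,265,310)&(f.sum(-1)<330)&(Z<.04)&(Z>.01);
    if m.any(): rect(P,m,'pral')
cv2.imwrite('pics/s9c.png',cv2.resize(c['frame'][150:380,150:480,::-1],None,fx=2.4,fy=2.4,interpolation=2))
E
```

```text
t 50.65 tcp [ 0.5045 -0.264   0.2102] q [-0.57  0.06  1.6  -0.    1.48 -0.68] open 0.0926 gf 0.0 F [ 0.6 -0.2  0.4]
[[-0.107  0.994  0.001]
 [ 0.994  0.107 -0.002]
 [-0.002  0.001 -1.   ]]
tin 739 [ 550.4 -130.7] [65.5 70.2] 63.7 z 0.097
gift 642 [541.4 -48.1] [63.7 65.7] 8.0 z 0.0621
tin 727 [ 550.5 -130.7] [65.4 67.9] 63.3 z 0.097
gift 630 [541.  -49.8] [66.4 65.1] 12.5 z 0.0623
pral 329 [ 486.8 -367.1] [42.1 50. ] 1.4 z 0.0181
```

View pics/s9c.png

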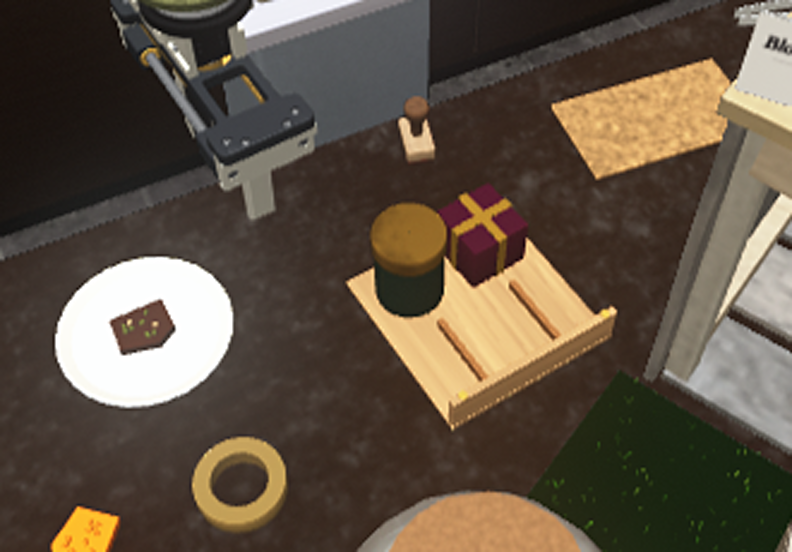

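Tin (409,260) and gift box (482,235) are back in their places to within about 2 mm, and the praline (142,327) is central on the plate. I hand it in.

Emit:
{"name": "move_arm", "arguments": {"plan": [[0,0,0,0,0,0,93],[0,0,0,0,0,0,93],[0,0,0,0,0,0,93],[0,0,0,0,0,0,93],[0,0,0,0,0,0,93],[0,0,0,0,0,0,93],[0,0,0,0,0,0,93],[0,0,0,0,0,0,93],[0,0,0,0,0,0,93],[0,0,0,0,0,0,93]]}}

```text
t: 51.7
tool_pos: [0.5046, -0.2614, 0.2089]
orientation: [-2.096, -2.34, -0.0]
force: [1.0, 0.4, 0.9]
opening: 0.0931
gripper_force: 0.0
```

```bash
python3 -c "
from plant import close_job
print(close_job())"
```

```text
the job is handed in; nothing more can be done
None
```

The job is handed in (no verdict came back): by my last camera check the praline lies right way up within about 2 mm of the plate's centre, the tin and gift box are back upright within about 2 mm of where they stood, and the tape roll and date stamp were not touched.

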